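# Finish the pyramid of sprinkle jars

## Task

Finish the pyramid of sprinkle jars lying on the wooden rack: lay the red-lidded jar squarely into the empty hollow of the second layer, then saddle the blue-lidded jar on top between the two second-layer jars, lying the same way as the rest. Set both down gently instead of dropping them, and leave the jars already stacked and the other kitchen things where they are.

Things in the scene. Friction and masses are not known exactly. Their poses are not given: they have to be found in the camera images.
- red_jar: Loose on the table at the start: the RED-lidded, yellow sprinkle jar lying on its side: cylinder 130 mm long, 64 mm diameter at the lid and foot ends (62 mm in the middle, where it is gripped), about 0.3 kg. Origin: middle of its length, on the cylinder's axis; x runs along the axis, from the lid end (-x) to the foot; y and z turn as it rolls.
- blue_jar: Loose on the table at the start: the BLUE-lidded, amber sprinkle jar lying on its side: cylinder 130 mm long, 64 mm diameter at the lid and foot ends (62 mm in the middle, where it is gripped), about 0.3 kg. Origin: middle of its length, on the cylinder's axis; x runs along the axis, from the lid end (-x) to the foot; y and z turn as it rolls.
- second: White-lidded pink jar (same size) already lying in one of the two hollows of the second layer, left or right. Origin at its centre, x along its axis.
- base_left: White-lidded pink jar (same size) in the left (+y) berth of the rack, bottom layer. Origin at its centre.
- base_mid: White-lidded pink jar in the middle berth, bottom layer. Origin at its centre.
- base_right: White-lidded pink jar in the right (-y) berth, bottom layer. Origin at its centre.
- rack: Fixed wooden rack, 170 x 280 mm, with dowels along its x forming three berths 96 mm apart along its y; jars lie along x. Origin: centre of the underside. Jar axes lie 46 (bottom), 89 (second) and 131 mm (top layer) above it. 32 mm is free between jars of a layer; the jars below reach to 10 mm under the axis of the jar being laid, so fingers must not go lower.
- seat_left (a point): Where the centre of a jar lies when saddled between the left and middle bottom jars (second layer). x along the jar.
- seat_right (a point): The same between the middle and right bottom jars (second layer).
- seat_top (a point): Where the centre of the top jar lies when saddled between the two jars of the second layer.
- star_cutter: Bystander: yellow star-shaped biscuit cutter, 95 mm across, 25 mm high, loose. Origin: centre of the underside.
- bowl: Bystander: steel bowl, 130 mm across, 55 mm high, loose. Origin: centre of the underside.
- spatula: Bystander: blue-handled spatula, 240 mm long, lying along its x, loose.
- eggs: Bystander: cardboard tray with six eggs, 110 x 160 mm, 58 mm high, fixed to the table. Origin: centre of the underside.

How it is judged:
On the way, in this order (a step that is already met when the one before it is completed fails the run):
1. the red-lidded jar lies in the empty hollow of the second layer, let go (x of red_jar in the frame of rack between -0.02 and 0.02 m and z of red_jar in the frame of rack between 0.0828 and 0.0948 m and (y of red_jar in the frame of rack between 0.04 and 0.056 m or y of red_jar in the frame of rack between -0.056 and -0.04 m) and angle between the x axis of red_jar and the x axis of rack, either way round below 0.12 rad and contact force between red_jar and the fingers below 0.1 N), for 0.2 s.
2. the blue-lidded jar lies on top between the two second-layer jars, let go (x of blue_jar in the frame of rack between -0.02 and 0.02 m and z of blue_jar in the frame of rack between 0.1251 and 0.1371 m and y of blue_jar in the frame of rack between -0.008 and 0.008 m and angle between the x axis of blue_jar and the x axis of rack, either way round below 0.12 rad and contact force between blue_jar and the fingers below 0.1 N), for 0.2 s.
At the end, for the whole second after the job is handed in: Red jar in the second-layer hollow that was empty, blue jar on top between the two: each within 8 mm across, 6 mm in height, 20 mm along and 0.12 rad of its seat. The other four jars within 12 mm of their start, cutter, bowl and spatula within 30 mm; all jars at rest (x of red_jar in the frame of rack between -0.02 and 0.02 m and z of red_jar in the frame of rack between 0.0828 and 0.0948 m and (y of red_jar in the frame of rack between 0.04 and 0.056 m or y of red_jar in the frame of rack between -0.056 and -0.04 m) and angle between the x axis of each of red_jar, blue_jar and the x axis of rack, either way round below 0.12 rad and x of blue_jar in the frame of rack between -0.02 and 0.02 m and z of blue_jar in the frame of rack between 0.1251 and 0.1371 m and y of blue_jar in the frame of rack between -0.008 and 0.008 m and linear speed of each of red_jar, blue_jar, base_left, base_mid, base_right, second below 0.02 m/s and distance of each of base_left, base_mid, base_right, second from where it was at the start of the episode below 0.012 m and distance of each of star_cutter, bowl, spatula from where it was at the start of the episode below 0.03 m); the robot touches nothing.
It fails at once if a jar already stacked is knocked more than 25 mm from its place (distance of any of base_left, base_mid, base_right, second from where it was at the start of the episode above 0.025 m).
It fails at once if the cutter, bowl or spatula is pushed more than 30 mm, or the egg tray is pressed with more than 5 N (distance of any of star_cutter, bowl, spatula from where it was at the start of the episode above 0.03 m or contact force between eggs and anything else above 5 N).
It fails at once if a jar is dropped (moves faster than 0.5 m/s while no finger touches it: a fall of some 13 mm) ((linear speed of red_jar above 0.5 m/s and contact force between red_jar and the fingers below 0.1 N) or (linear speed of blue_jar above 0.5 m/s and contact force between blue_jar and the fingers below 0.1 N)).
It also fails if it takes over 56 s, if anything falls off the work surface, if the arm or the gripper's body presses on something with over 40 N, if the wrist force passes 120 N, or if a joint passes its speed limit or range.

## Robot

A 6-joint arm with a two-finger parallel gripper is mounted at the origin on the work surface. World frame = base frame: x ahead of the robot, y to its left, z up, the work surface at z = 0. Lengths are in m, angles in rad, forces in N, time in s.
With the tool pointing down it reaches from about 0.375 to 0.9 m from the base axis. Payload 3.1 kg.
Tool frame: the origin (TCP) lies midway between the tips of the shut fingers; the grasp point (between the pads) lies 19 mm behind it (manip.pinch_z is the distance from the TCP to the grasp point, in m); z points along the fingers, y is the line along which they close (so a half turn about z gives the same grasp; the last joint's range is limited). The gripper opens to 85 mm and grips with 20 to 120 N. Pads are 22 mm wide; open, the fingers measure 114 mm over their backs; the gripper's body (76 mm by 85 mm) begins 54 mm behind the grasp point. The pads swing forward as they close: fully open they stand 13 mm farther back than shut.
Start: joints at [1.004, 0.527, 1.433, -0, 1.181, -0.178], TCP at [0.237, 0.578, 0.194] pointing down, gripper open.
Joint ranges: [-3.08, 3.08], [-0.75, 2.2], [0.22, 2.44], [-1.43, 4.57], [0, 2.65], [-2.85, 2.85]. Speed limits (rad/s): [2.79, 2.79, 3.14, 3.14, 3.14, 3.14].

## Interface

Orientations are given as a unit quaternion [x, y, z, w].
In Python, from station import manip, viewer, ticket gives the robot as it stands.
- The arm moves only by the shell command python3 -m creep 'ROWS' [FORCE]. ROWS is JSON, a list of rows, each an object with "slide": the shift along the tool's x, y, z in cm, a list of three; "angular": the turn, a rotation vector about the tool's x, y, z in rad, a list of three; "claw": the opening, from -1 (shut) to 1 (fully open). A call has 1 to 10 rows; each row shifts and turns the commanded pose from where the row before left it, along the tool's axes as they then stand; what a row does not reach is not made up. A row lasts 1/12 s, in which the tool goes at most 41.7 mm and 7.16 degrees, less where a joint would pass 70% of its speed; a pose out of reach is approached as far as the arm can. A call with a gripper value outside its range is refused whole. The fingers move at their own pace and stop on an object; FORCE is the grip in N (left out, the last holds). Time passes only in rows, so rows that do not move let the fingers close. It gives the time, the measured TCP pose, the force, the opening and the grip force at its end, in the units of the state.
- manip.sense(): the state, without advancing time (a new reading comes with each control period).
- viewer.snapshot(name): name is "scene" or "top" or "wrist"; returns the picture (400x640x3 uint8, blue, green, red); there is no depth.
- viewer.calibration(name): a dict with "fov_y" (degrees; the focal length in pixels is half the picture's height over the tangent of half this angle, whatever the lens; pixels are square), "cx", "cy" (the principal point, pixels), "T" (4x4, takes a point from camera to world coordinates); the wrist camera has in their place "tool_from_camera" (4x4, takes a point from camera to tool coordinates, whose origin is the TCP and whose axes are the flange's). Camera axes: x right, y up, looking along -z (the intrinsics and any distortion apply to the point x, -y, -z); pixel columns grow to the right and rows downward; lengths in m; the calibration is good to about 2 mm. A picture is of the moment at which its call begins: read the wrist's pose just before it. calibration takes no time and is no camera call.
- ticket.sign_off(): hands the job in; it is judged then, once.
The state is a dict: "t": time; "q": joint angles; "qd": joint speeds; "tau": joint torques, N m; "tcp_pos": TCP position; "tool_rot": TCP orientation; "force": force on the tool from outside, world axes, zero at the start; "ft_torque": the same for the moment, N m; "finger_gap": opening from 0.0 (shut) to 1.0 (fully open); "gripper_force": force on a finger pad.
Only numpy, scipy, OpenCV 4.12 (cv2) and the standard library are available. Lean on these libraries where they do the work, as an engineer would, in place of code of your own. Each camera call takes 0.05 s, during which the arm holds its last target. There are 200 camera calls.

## Working session

There is one attempt and no reset: what is moved stays moved. The work goes in short steps, Python scripts to look and compute and a shell command to move; the robot and the scene stay as the last step left them, time stands still between calls to the robot, and variables do not carry over. Pictures are saved under pics/ and viewed, at most 10 in all, crops included, and the job is handed in when it is done.

```bash
mkdir -p pics; ls
python3 - <<'E'
from station import manip, viewer
import cv2, numpy as np
np.set_printoptions(precision=4,suppress=True)
for n in("top","scene"):
    im=viewer.snapshot(n); cv2.imwrite(f"pics/{n}0.png",im); print(n,{k:(np.array(v) ) for k,v in viewer.calibration(n).items()})
print(viewer.calibration("wrist"), manip.sense(), manip.pinch_z)
E
```

```text
pics
top {'fov_y': array(43.0597), 'cx': array(319.787), 'cy': array(190.1675), 'T': array([[-0.0174,  0.9847, -0.1734,  0.4072],
       [-0.9998, -0.0181, -0.0026,  0.0476],
       [-0.0057,  0.1733,  0.9849,  1.4086],
       [ 0.    ,  0.    ,  0.    ,  1.    ]])}
scene {'fov_y': array(45.6476), 'cx': array(309.1279), 'cy': array(206.3736), 'T': array([[ 0.3683, -0.6949,  0.6176,  1.3936],
       [ 0.9297,  0.274 , -0.2462, -0.2553],
       [ 0.0019,  0.6649,  0.7469,  1.0472],
       [ 0.    ,  0.    ,  0.    ,  1.    ]])}
{'fov_y': 59.423737859290036, 'cx': 322.7408527217641, 'cy': 198.96773702043683, 'tool_from_camera': array([[-0.0005,  0.9649,  0.2628,  0.0657],
       [ 1.    ,  0.0007, -0.0007, -0.    ],
       [-0.0008,  0.2628, -0.9649, -0.1799],
       [ 0.    ,  0.    ,  0.    ,  1.    ]])} {'t': 0.1, 'q': array([ 1.0035,  0.5284,  1.4338,  0.    ,  1.1814, -0.1785]), 'qd': array([ 0.0021, -0.0037, -0.0014,  0.0004,  0.    , -0.0002]), 'tau': array([  0.0008, -44.3299, -17.8588,  -0.0002,   0.0039,   0.    ]), 'tcp_pos': array([0.2365, 0.5778, 0.1928]), 'tool_rot': array([ 0.1932,  0.9812, -0.0009, -0.0004]), 'force': array([-0.2914,  0.1754, -0.3071]), 'ft_torque': array([-0.021 ,  0.0078, -0.0619]), 'gripper_force': 0.0, 'finger_gap': 0.9977979534951154} 0.0187
```

View pics/top0.png

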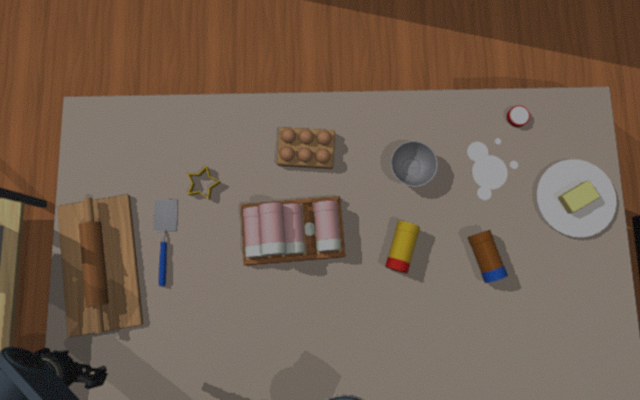

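View pics/scene0.png

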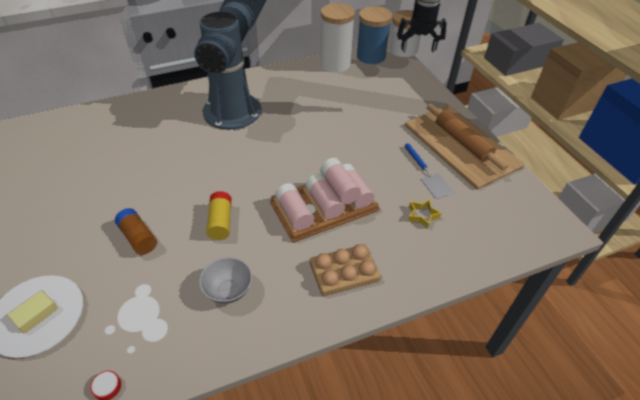

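The top view shows the rack centred near (292,230). Its base jars are at columns 252, 293 and 327, and `second` is at 272, so the left hollow is taken and the right one is empty. The red jar is at (403,246), the blue at (488,256), both with their lids towards the robot. The scene view agrees.

```bash
cat > h.py <<'E'
from station import manip, viewer
import cv2, numpy as np
from scipy.spatial.transform import Rotation as R
np.set_printoptions(precision=4,suppress=True)
def cam(n,s=None):
    c=viewer.calibration(n)
    if n=="wrist":
        s=s or manip.sense(); W=np.eye(4); W[:3,:3]=R.from_quat(s["tool_rot"]).as_matrix(); W[:3,3]=s["tcp_pos"]
        T=W@np.array(c["tool_from_camera"])
    else: T=np.array(c["T"])
    return T,200/np.tan(np.radians(c["fov_y"]/2)),c["cx"],c["cy"]
def shot(n):
    s=manip.sense(); C=cam(n,s); return viewer.snapshot(n),C
def cast(C,uv,z):
    T,f,cx,cy=C; uv=np.atleast_2d(uv).astype(float)
    d=np.c_[(uv[:,0]-cx)/f,-(uv[:,1]-cy)/f,-np.ones(len(uv))]@T[:3,:3].T
    return T[:3,3]+d*((z-T[2,3])/d[:,2])[:,None]
def mask(im,lo,hi):
    return cv2.inRange(cv2.cvtColor(im,cv2.COLOR_BGR2HSV),np.array(lo),np.array(hi))
def blobs(m,amin):
    cs=cv2.findContours(m,cv2.RETR_EXTERNAL,cv2.CHAIN_APPROX_NONE)[0]
    return sorted([c for c in cs if cv2.contourArea(c)>amin],key=lambda c:-cv2.contourArea(c))
def rect(C,c,z):
    """contour cast on plane z -> centre xy, size, axis angle of the long side"""
    p=cast(C,c[:,0,:],z)[:,:2].astype(np.float32)
    r=cv2.minAreaRect(p*1000); b=cv2.boxPoints(r)/1000
    e=[b[1]-b[0],b[2]-b[1]]; e.sort(key=np.linalg.norm)
    a=np.arctan2(e[1][1],e[1][0]); a=(a+np.pi/2)%np.pi-np.pi/2
    return np.array(r[0])/1000,np.linalg.norm(e[1]),np.linalg.norm(e[0]),a
def togo(pos,axis,alt=False):
    """slide (cm) and turn (rad about tool z) to bring TCP to pos with tool x along jar axis angle; level check"""
    s=manip.sense(); M=R.from_quat(s["tool_rot"]).as_matrix(); 
    d=M.T@(np.array(pos)-s["tcp_pos"])*100
    cur=np.arctan2(M[1,0],M[0,0]); t=-(axis-cur)          # tool z is down
    t=(t+np.pi/2)%np.pi-np.pi/2
    tilt=M.T@np.cross(M[:,2],[0,0,-1])
    print("slide cm (tool now)",d,"dist",np.linalg.norm(d),"turn",t,"tilt fix",tilt,"q6",s["q"][5],"t",s["t"])
E
python3 - <<'E'
from h import *
for n in("top","scene"):
    im=cv2.imread(f"pics/{n}0.png"); C=cam(n)
    for nm,rg in dict(yellow=((22,150,80),(32,255,255)),red=((0,180,80),(6,255,255)),amber=((7,170,60),(16,255,255)),blue=((105,160,60),(125,255,255))).items():
        for c in blobs(mask(im,*rg),60)[:4]:
            m=c[:,0].mean(0)
            print(n,nm,m,cv2.contourArea(c),*rect(C,c,.04))
    for c in blobs(mask(im,(0,20,120),(179,110,255)) & ~mask(im,(8,0,0),(165,255,255)),60)[:6]: print(n,"pink",c[:,0].mean(0),cv2.contourArea(c),*rect(C,c,.06))
E
```

```text
top yellow [403.729 241.   ] 753.5 [ 0.5065 -0.1736] 0.10084749 0.059907492 -0.30374575
top red [396.9057 264.4151] 174.5 [ 0.4427 -0.1518] 0.056763984 0.026133956 1.232299
top amber [484.6786 250.4286] 700.0 [ 0.4745 -0.3891] 0.09704198 0.05828221 0.29571462
top blue [494.4464 274.5   ] 178.0 [ 0.4115 -0.4094] 0.059675228 0.02547259 -1.3043119
top blue [162.427  263.2697] 172.5 [0.4569 0.4761] 0.108834006 0.014337668 -0.0065454245
top pink [261.2378 224.0839] 1291.5 [0.5564 0.2095] 0.11072941 0.09356683 0.07616031
top pink [324.4455 220.2636] 664.0 [0.5642 0.0396] 0.105143346 0.052420456 0.06376147
top pink [292.6759 220.8333] 297.0 [0.5594 0.1283] 0.103395745 0.03503816 0.04689169
top pink [519.2037 114.0741] 278.0 [ 0.8473 -0.5053] 0.055473268 0.052405585 -0.08216727
scene yellow [218.5196 218.8725] 741.0 [ 0.5082 -0.1727] 0.14361483 0.058495995 -0.32410872
scene yellow [422.4511 212.3609] 227.5 [0.7017 0.3683] 0.09490591 0.08151867 -0.5692159
scene red [220.2093 195.6047] 68.5 [ 0.4284 -0.1464] 0.054781232 0.029725652 1.1207691
scene red [110.2581 392.5323] 62.0 [ 0.8932 -0.5055] 0.051704954 0.022674304 -1.2344347
scene amber [137.5055 234.1978] 748.5 [ 0.481  -0.3904] 0.14286327 0.055930097 0.28644252
scene blue [619.8903 128.4641] 3866.5 [0.5706 1.173 ] 0.5858746 0.17513444 -0.80999255
scene blue [123.6047 214.2558] 84.5 [ 0.3989 -0.4186] 0.055158637 0.029134937 -1.120577
scene blue [415.     155.5208] 82.0 [0.4826 0.4645] 0.11200996 0.01418756 -0.0056236982
scene pink [339.7617 191.5421] 1882.0 [0.542  0.1743] 0.18629105 0.1632029 0.05918932
scene pink [296.2929 209.6768] 800.5 [0.5716 0.0344] 0.14738159 0.06608533 0.024714828
scene pink [103.8283 382.7071] 523.5 [ 0.8784 -0.5113] 0.057194605 0.05638819 -0.6442181
```

```bash
python3 -m creep '[{"slide":[-2,-1.5,-1],"angular":[0,0,0],"claw":1},{"slide":[-3,-2.3,-1],"angular":[0,0,0],"claw":1},{"slide":[-3,-2.3,-1],"angular":[0,0,0],"claw":1},{"slide":[-3,-2.3,-1],"angular":[0,0,0],"claw":1},{"slide":[-3,-2.3,-1],"angular":[0,0,0],"claw":1},{"slide":[-3,-2.3,-1],"angular":[0,0,0],"claw":1},{"slide":[-3,-2.3,-1],"angular":[0,0,0],"claw":1},{"slide":[-3,-2.3,-1],"angular":[0,0,0],"claw":1},{"slide":[-3,-2.3,-1],"angular":[0,0,0],"claw":1},{"slide":[-3,-2.3,-1],"angular":[0,0,0],"claw":1}]' 40
python3 -m creep '[{"slide":[-3,-2.3,-0.7],"angular":[0,0,0],"claw":1},{"slide":[-3,-2.3,0],"angular":[0,0,0],"claw":1},{"slide":[-3,-2.3,0],"angular":[0,0,0],"claw":1},{"slide":[-3,-2.3,0],"angular":[0,0,0],"claw":1},{"slide":[-1.5,-1,0],"angular":[0,0,-0.11],"claw":1},{"slide":[0,0,0],"angular":[0,0,-0.11],"claw":1},{"slide":[0,0,0],"angular":[0,0,-0.11],"claw":1},{"slide":[0,0,0],"angular":[0,0,-0.11],"claw":1},{"slide":[0,0,0],"angular":[0,0,0],"claw":1},{"slide":[0,0,0],"angular":[0,0,0],"claw":1}]'
python3 - <<'E'
from h import *
im,C=shot("wrist"); cv2.imwrite("pics/w1.png",im); print(C[0]); togo([.51,.12,.3],.05)
E
```

```text
t: 0.93
tcp_pos: [0.4213, 0.2612, 0.2939]
tool_rot: [0.193, 0.981, -0.0, -0.0]
force: [1.0, 0.8, -0.6]
finger_gap: 1.002
gripper_force: 0.0
t: 1.77
tcp_pos: [0.507, 0.1174, 0.3004]
tool_rot: [-0.024, 1.0, 0.0, -0.0]
force: [-0.0, -0.5, -0.2]
finger_gap: 0.998
gripper_force: 0.0
[[-0.0478 -0.9639 -0.2619  0.4415]
 [ 0.9989 -0.046  -0.013   0.1139]
 [ 0.0005 -0.2622  0.965   0.4803]
 [ 0.      0.      0.      1.    ]]
slide cm (tool now) [-0.3056  0.2388  0.0441] dist 0.39032267113229985 turn -0.0013660886627908653 tilt fix [ 0.     -0.0007  0.    ] q6 -1.6067058120134379 t 1.8167
```

View pics/w1.png

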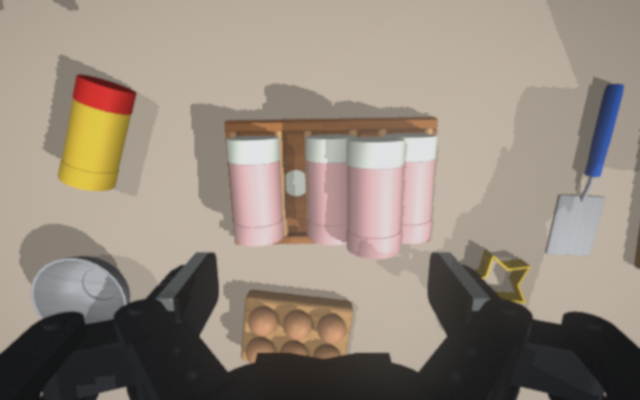

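The wrist view shows base_right at columns 230–283, `second` at 347–405 and the empty hollow near column 296. The red jar's axis runs from (104,90) to (89,185), and the rack's near edge from (226,121) to (436,119).

Run:
```python
from h import *
im=cv2.imread("pics/w1.png")
# pose of the picture (tool still there)
C=cam("wrist")
hsv=cv2.cvtColor(im,cv2.COLOR_BGR2HSV)
for r in(145,200,225): print(r,[tuple(int(v) for v in hsv[r,c]) for c in(215,228,232,240,255,275,283,287,296,310,330,345,352,375,400,405,410,425,433,440)])
print([tuple(int(v) for v in hsv[p]) for p in((90,104),(150,90),(150,135),(60,300))])
y=(mask(im,(0,170,60),(34,255,255))|mask(im,(172,170,60),(179,255,255))); y[:,150:]=0
c=blobs(y,500)[0]; print("red",*rect(C,c,.032),*rect(C,c,.05))
p=c[:,0]; 
for z in(.032,.064):
    q=cast(C,p,z)[:,:2]; u=np.array([np.cos(-.31),np.sin(-.31)]); n=np.array([-u[1],u[0]]); print(z,"along",(q@u).min(),(q@u).max(),"across",(q@n).min(),(q@n).max())
```

```text
145 [(17, 37, 139), (45, 13, 156), (50, 12, 188), (50, 7, 225), (100, 3, 228), (51, 12, 207), (15, 102, 112), (13, 121, 105), (13, 126, 125), (47, 11, 163), (49, 11, 190), (49, 13, 159), (47, 12, 153), (60, 1, 225), (45, 5, 225), (45, 10, 196), (60, 2, 225), (105, 2, 226), (45, 5, 224), (17, 36, 193)]
200 [(18, 36, 140), (17, 36, 140), (6, 66, 140), (179, 52, 205), (179, 26, 225), (179, 51, 214), (15, 103, 180), (13, 100, 107), (12, 114, 127), (0, 48, 149), (179, 50, 183), (0, 48, 159), (0, 48, 154), (179, 34, 224), (0, 50, 205), (179, 45, 221), (179, 33, 223), (179, 30, 224), (15, 37, 181), (15, 34, 194)]
225 [(17, 36, 192), (15, 36, 141), (14, 42, 139), (179, 52, 178), (179, 30, 222), (179, 48, 217), (11, 79, 183), (14, 106, 161), (13, 122, 144), (1, 50, 147), (0, 49, 178), (0, 49, 157), (0, 48, 155), (179, 34, 224), (179, 49, 187), (0, 49, 212), (0, 40, 217), (179, 33, 222), (16, 37, 186), (17, 36, 193)]
[(1, 195, 212), (25, 174, 221), (18, 37, 166), (17, 36, 189)]
red [ 0.4963 -0.1709] 0.14299004 0.06971973 -0.30539584 [ 0.4941 -0.1594] 0.13724922 0.066920646 -0.30539596
0.032 along 0.4531710471000533 0.5963346568859488 across -0.046419304118164605 0.02322749353653342
0.064 along 0.4483541274842314 0.5812995266394283 across -0.025744359484076176 0.03893144275318539
```

Run:
```python
from h import *
im=cv2.imread("pics/w1.png"); C=cam("wrist"); O=C[0][:3,3]
pk=mask(im,(0,20,100),(9,130,255))|mask(im,(170,20,100),(179,130,255))
c=[b for b in blobs(pk,500)]
for b in c: print(cv2.boundingRect(b),cv2.contourArea(b))
def axis(L,Rr,rows,z):
    P=[]
    for r,l,g in zip(rows,L,Rr):
        a=cast(C,[[l,r],[g,r]],z); h=O[2]-z
        t=np.arctan((a[:,1]-O[1])/h); m=t.mean(); y=O[1]+h*np.tan(m)
        P.append([a[:,0].mean(),y,np.degrees(abs(t[0]-t[1])),abs(a[0,1]-a[1,1])])
    P=np.array(P); k=np.polyfit(P[:,0]-.55,P[:,1],1); print("slope",k[0],"y at x=.55",k[1],"ang",P[:,2].mean(),"w",P[:,3].mean(),"xs",P[0,0],P[-1,0])
rows=np.arange(172,232,3)
def edges(lo,hi):
    L=[];G=[]
    for r in rows:
        x=np.where(pk[r,lo:hi])[0]+lo; L.append(x.min()-.5); G.append(x.max()+.5)
    return L,G
L,G=edges(215,295); print(L[:3],G[:3]); axis(L,G,rows,.046)
# second: left edge & right edge by gradient
g=cv2.GaussianBlur(im,(3,3),0).astype(int); 
def edge(r,a,b):
    d=np.abs(np.diff(g[r,a:b],axis=0)).sum(1); i=d.argmax(); return a+i+.5
for r in(180,200,220): print(r,[g[r,k].tolist() for k in range(340,356,2)],[g[r,k].tolist() for k in range(396,412,2)])
for r,cc in((90,260),): pass
# rack near edge & jar ends, column profile
for col in(255,293,375): print(col,[(r,im[r,col].tolist()) for r in list(range(114,142,3))+list(range(228,262,3))])
```

```text
(307, 160, 128, 100) 9265.5
(229, 161, 55, 86) 3428.0
[np.float64(228.5), np.float64(229.5), np.float64(229.5)] [np.float64(279.5), np.float64(279.5), np.float64(279.5)]
slope 0.06098918813181402 y at x=.55 0.034016949933847476 ang 8.151194218170454 w 0.06395499746495056 xs 0.5285092100169195 0.6044322126434298
180 [[138, 138, 171], [135, 135, 166], [131, 131, 161], [123, 123, 150], [111, 111, 136], [116, 116, 142], [124, 124, 153], [130, 129, 160]] [[192, 191, 223], [184, 183, 221], [172, 172, 212], [158, 158, 195], [164, 163, 202], [180, 179, 218], [189, 188, 223], [193, 193, 223]]
200 [[138, 138, 171], [135, 135, 167], [131, 131, 162], [123, 123, 151], [112, 112, 137], [116, 116, 143], [125, 124, 154], [130, 130, 161]] [[190, 188, 223], [180, 179, 219], [165, 165, 205], [159, 158, 196], [176, 175, 215], [186, 185, 223], [191, 191, 224], [195, 195, 224]]
220 [[138, 138, 171], [135, 135, 168], [132, 132, 163], [122, 122, 151], [112, 112, 138], [118, 118, 145], [125, 125, 154], [131, 131, 162]] [[185, 185, 222], [174, 174, 214], [159, 158, 197], [162, 161, 200], [180, 179, 219], [189
[... 896 characters left out ...]
 127, 179]), (243, [117, 145, 181]), (246, [165, 179, 193]), (249, [164, 180, 193]), (252, [165, 180, 192]), (255, [165, 180, 193]), (258, [164, 180, 193]), (261, [164, 179, 192])]
375 [(114, [122, 132, 141]), (117, [99, 112, 128]), (120, [68, 89, 118]), (123, [73, 98, 133]), (126, [72, 95, 129]), (129, [67, 86, 113]), (132, [67, 85, 110]), (135, [77, 96, 121]), (138, [110, 116, 116]), (141, [135, 141, 139]), (228, [195, 194, 224]), (231, [195, 194, 223]), (234, [194, 194, 223]), (237, [183, 181, 215]), (240, [189, 189, 221]), (243, [193, 192, 223]), (246, [193, 191, 223]), (249, [180, 180, 216]), (252, [174, 173, 214]), (255, [175, 174, 215]), (258, [172, 176, 211]), (261, [163, 178, 191])]
```

Run:
```python
from h import *
C=cam("wrist");O=C[0][:3,3]
for r,l,g in((180,348.5,402.5),(200,348.3,401.5),(220,348,400.5)):
    a=cast(C,[[l,r],[g,r]],.089); h=O[2]-.089; t=np.arctan((a[:,1]-O[1])/h); y=O[1]+h*np.tan(t.mean())
    x=a[:,0].mean(); print("second",x,y,"at .55:",y-.061*(x-.55),np.degrees(t[0]-t[1]), 2*np.degrees(np.arcsin(.031/np.hypot(h,y-O[1]))))
print("rack near/far edge z=0,.01,.02",[cast(C,[[293,118.5],[293,244]],z)[:,0] for z in(0,.01,.02)])
print("corners z0",cast(C,[[226,121],[436,119]],.01))
print("base_right foot top",cast(C,[257,246],.078),"second foot top",cast(C,[374,257],.121))
# targets: jar seat offset
print("red grasp"); togo([.4895,-.168,.10],-.31)
```

```text
second 0.5225209819624037 0.17796512948901072 at .55: 0.17964134958930408 -8.754306341104332 8.967630772809587
second 0.5461392151792284 0.1793338996454941 at .55: 0.17956940751956116 -8.748706002603935 8.962577871419178
second 0.5705055300597763 0.18068592513715676 at .55: 0.1794350878035104 -8.75978197074845 8.95749040127343
rack near/far edge z=0,.01,.02 [array([0.4625, 0.6427]), array([0.4621, 0.6385]), array([0.4617, 0.6343])]
corners z0 [[ 0.4695 -0.0114  0.01  ]
 [ 0.4537  0.2633  0.01  ]]
base_right foot top [[0.6148 0.0413 0.078 ]] second foot top [[0.6032 0.1791 0.121 ]]
red grasp
slide cm (tool now) [  3.1286 -28.4282  20.0453] dist 34.92518713844216 turn 0.358633911337209 tilt fix [ 0.     -0.0007  0.    ] q6 -1.6067058120134379 t 1.8167
```

```bash
python3 -m creep '[{"slide":[0.4,-3.55,1.2],"angular":[0,0,0],"claw":1},{"slide":[0.4,-3.55,1.2],"angular":[0,0,0],"claw":1},{"slide":[0.4,-3.55,1.2],"angular":[0,0,0],"claw":1},{"slide":[0.4,-3.55,1.2],"angular":[0,0,0],"claw":1},{"slide":[0.4,-3.55,1.2],"angular":[0,0,0],"claw":1},{"slide":[0.4,-3.55,1.2],"angular":[0,0,0],"claw":1},{"slide":[0.4,-3.55,1.2],"angular":[0,0,0],"claw":1},{"slide":[0.3,-3.55,1.2],"angular":[0,0,0.12],"claw":1},{"slide":[0,0,1],"angular":[0,0,0.12],"claw":1},{"slide":[0,0,1],"angular":[0,0,0.12],"claw":1}]'
python3 -m creep '[{"slide":[0,0,0],"angular":[0,0,0],"claw":1},{"slide":[0,0,0],"angular":[0,0,0],"claw":1}]'
cat >> h.py <<'E'
def jar(C,c,z,ang,r=.032):
    """axis line from silhouette: bisector across, ends along (foot rim top / lid)"""
    p=c[:,0]; O=C[0][:3,3]; u=np.array([np.cos(ang),np.sin(ang)]); n=np.array([-u[1],u[0]])
    q=cast(C,p,z)[:,:2]; h=O[2]-z; a=np.arctan((q@n-O[:2]@n)/h); A=O[:2]@n+h*np.tan((a.max()+a.min())/2)
    t=cast(C,p,z+r)[:,:2]@u; oc=O[:2]@u
    lo,hi=(t.min(),t.max()); 
    print("ang width",np.degrees(np.ptp(a)),"top-plane ends",lo,hi,"cam along",oc,"axis-plane ends",(q@u).min(),(q@u).max())
    return A,u,n
E
python3 - <<'E'
from h import *
im,C=shot("wrist"); cv2.imwrite("pics/w2.png",im)
y=(mask(im,(0,150,60),(34,255,255))|mask(im,(172,170,60),(179,255,255)))
c=blobs(y,3000); 
for b in c[:2]:
    print(cv2.boundingRect(b),*rect(C,b,.045)); a=rect(C,b,.045)[3]
    print(jar(C,b,.032,a))
togo([.4895,-.168,.018],-.31)
E
```

```text
t: 2.65
tcp_pos: [0.491, -0.1702, 0.184]
tool_rot: [0.16, 0.987, -0.0, 0.0]
force: [-0.3, 0.3, 0.2]
finger_gap: 0.997
gripper_force: 0.0
t: 2.82
tcp_pos: [0.4905, -0.1675, 0.1843]
tool_rot: [0.153, 0.988, 0.0, -0.001]
force: [-0.7, 0.8, 0.4]
finger_gap: 1.002
gripper_force: 0.0
(289, 108, 67, 142) [ 0.4951 -0.1693] 0.13399814 0.05898137 -0.30751026
ang width 10.554864050821942 top-plane ends 0.4559479968956657 0.5819717040893098 cam along 0.45278796272772737 axis-plane ends 0.45628476741699947 0.5957390476097052
(np.float64(-0.011493708779691423), array([ 0.9531, -0.3027], dtype=float32), array([0.3027, 0.9531], dtype=float32))
(38, 171, 126, 115) [ 0.4732 -0.384 ] 0.10455431 0.07186798 0.28662467
ang width 8.268775594640497 top-plane ends 0.2975287679635541 0.3958610086415582 cam along 0.368836804482667 axis-plane ends 0.289929342337881 0.39874102665388217
(np.float64(-0.5098709499334474), array([0.9592, 0.2827], dtype=float32), array([-0.2827,  0.9592], dtype=float32))
slide cm (tool now) [ 0.1371 -0.091  16.6928] dist 16.69362075563036 turn 0.0036445906914419623 tilt fix [-0.      0.0001  0.    ] q6 -1.808816881825599 t 2.8667
```

View pics/w2.png

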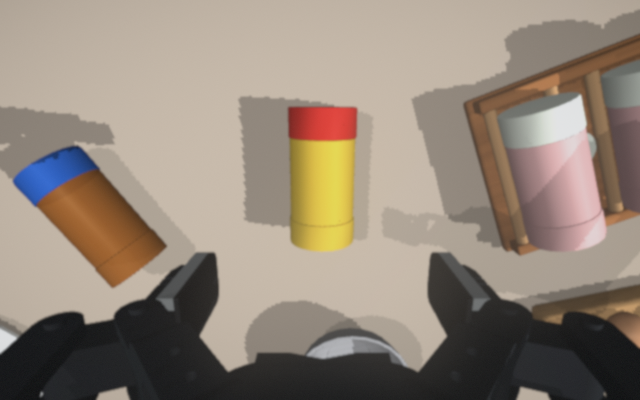

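The red jar is centred between the open fingers (columns 289–356, rows 108–250). The measured centre is (0.491, −0.168), within 1 mm of the TCP, so I'm descending and gripping.

```bash
python3 -m creep '[{"slide":[0,0,3],"angular":[0,0,0],"claw":1},{"slide":[0,0,3.5],"angular":[0,0,0],"claw":1},{"slide":[0,0,3.5],"angular":[0,0,0],"claw":1},{"slide":[0,0,3],"angular":[0,0,0],"claw":1},{"slide":[0,0,2],"angular":[0,0,0],"claw":1},{"slide":[0,0,1],"angular":[0,0,0],"claw":1},{"slide":[0,0,0.65],"angular":[0,0,0],"claw":1},{"slide":[0,0,0],"angular":[0,0,0],"claw":1}]'
python3 -m creep '[{"slide":[0,0,0],"angular":[0,0,0],"claw":-1},{"slide":[0,0,0],"angular":[0,0,0],"claw":-1},{"slide":[0,0,0],"angular":[0,0,0],"claw":-1},{"slide":[0,0,0],"angular":[0,0,0],"claw":-1},{"slide":[0,0,0],"angular":[0,0,0],"claw":-1},{"slide":[0,0,0],"angular":[0,0,0],"claw":-1}]' 40
```

```text
t: 3.53
tcp_pos: [0.4913, -0.1676, 0.018]
tool_rot: [0.153, 0.988, -0.0, -0.0]
force: [-0.5, 0.1, 0.2]
finger_gap: 1.002
gripper_force: 0.0
t: 4.03
tcp_pos: [0.4943, -0.1699, 0.0237]
tool_rot: [0.154, 0.988, -0.002, 0.004]
force: [-4.5, 2.5, 52.6]
finger_gap: 0.156
gripper_force: 32.1
```

The gap is too small and the upward force is high, so something is wrong. I'm looking before moving.

Run:
```python
from h import *
a=viewer.snapshot("wrist"); b=viewer.snapshot("scene")
b=cv2.resize(b[130:290,100:340],(640,427)); cv2.imwrite("pics/j1.png",np.vstack([cv2.resize(a,(320,200)), cv2.resize(b,(320,213))]) if 0 else b); cv2.imwrite("pics/j2.png",a); print(manip.sense())
```

```text
{'t': 4.1333, 'q': array([-0.545 ,  0.6584,  1.8276, -0.0002,  0.6411, -1.807 ]), 'qd': array([-0.0022,  0.0009,  0.0032, -0.003 , -0.007 , -0.0038]), 'tau': array([ -0.0842, -20.1425,  -4.0083,   0.1053,  -0.8765,   0.0343]), 'tcp_pos': array([ 0.4962, -0.171 ,  0.025 ]), 'tool_rot': array([ 0.1537,  0.9881, -0.0028,  0.0066]), 'force': array([-2.839 ,  0.4189, 41.5876]), 'ft_torque': array([0.2774, 0.5529, 0.0187]), 'gripper_force': 20.94559371471405, 'finger_gap': 0.003561766714941625}
```

View pics/j1.png

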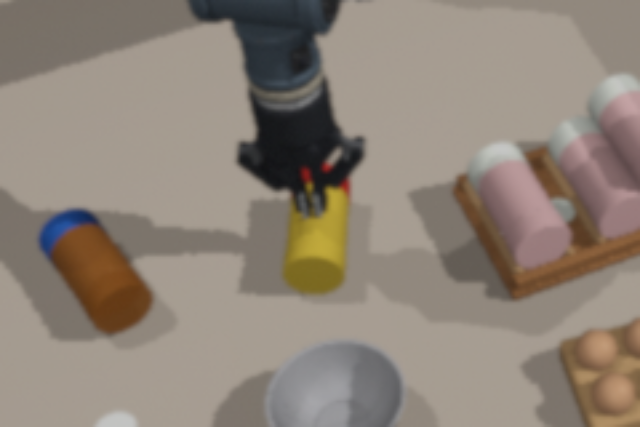

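View pics/j2.png

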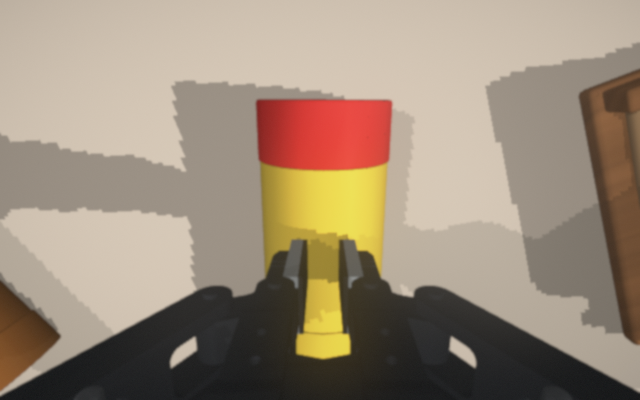

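The fingers slid up and shut on top of the jar. From the picture, and from contact at jar-top height 64 mm with the TCP at 25 mm, the real tips sit about 39 mm behind the reported TCP when shut, and about 52 mm when open. I'm backing off, opening and measuring again.

```bash
python3 -m creep '[{"slide":[0,0,-0.4],"angular":[0,0,0],"claw":-1},{"slide":[0,0,-0.4],"angular":[0,0,0],"claw":-1},{"slide":[0,0,-0.8],"angular":[0,0,0],"claw":-1},{"slide":[0,0,-2],"angular":[0,0,0],"claw":-1},{"slide":[0,0,-3],"angular":[0,0,0],"claw":1},{"slide":[0,0,-3],"angular":[0,0,0],"claw":1},{"slide":[0,0,-3],"angular":[0,0,0],"claw":1},{"slide":[0,0,-2],"angular":[0,0,0],"claw":1},{"slide":[0,0,0],"angular":[0,0,0],"claw":1},{"slide":[0,0,0],"angular":[0,0,0],"claw":1}]'
python3 - <<'E'
from h import *
im,C=shot("wrist"); cv2.imwrite("pics/w3.png",im)
y=(mask(im,(0,150,60),(34,255,255))|mask(im,(172,170,60),(179,255,255)))
b=blobs(y,3000)[0]; print(cv2.boundingRect(b),*rect(C,b,.045)); a=rect(C,b,.045)[3]
print(jar(C,b,.032,a)); s=manip.sense(); print(s["finger_gap"],s["force"],s["tcp_pos"],s["tool_rot"]); togo([.4895,-.168,.018],-.31)
E
```

```text
t: 4.97
tcp_pos: [0.4913, -0.168, 0.1651]
tool_rot: [0.154, 0.988, -0.0, 0.001]
force: [0.6, 0.3, -0.2]
finger_gap: 0.845
gripper_force: 0.0
(286, 106, 72, 152) [ 0.4952 -0.1701] 0.13567583 0.059058174 -0.30922353
ang width 11.247747287387398 top-plane ends 0.45543570578660253 0.5825150761480564 cam along 0.45300560185776245 axis-plane ends 0.4557125695678378 0.5972701993064748
(np.float64(-0.011372926996506242), array([ 0.9526, -0.3043], dtype=float32), array([0.3043, 0.9526], dtype=float32))
0.9286407935093948 [-0.2999  0.1252 -0.2822] [ 0.4903 -0.1674  0.1639] [ 0.1538  0.9881  0.0002 -0.0004]
slide cm (tool now) [ 0.048  -0.0811 14.5915] dist 14.5918279108809 turn 0.0011823547358869035 tilt fix [ 0.0002 -0.0009  0.    ] q6 -1.8069423230102128 t 5.0167
```

View pics/w3.png

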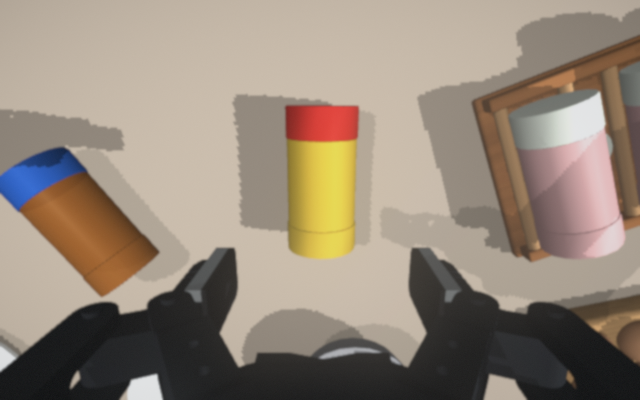

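The red jar hasn't moved (columns 286–358, same axis). I'm descending to TCP z ≈ −0.0205, which puts the real tips 8 mm below the jar axis when gripped.

```bash
python3 -m creep '[{"slide":[0,0,3],"angular":[0,0,0],"claw":1},{"slide":[0,0,3.5],"angular":[0,0,0],"claw":1},{"slide":[0,0,3.5],"angular":[0,0,0],"claw":1},{"slide":[0,0,3],"angular":[0,0,0],"claw":1},{"slide":[0,0,2.5],"angular":[0,0,0],"claw":1},{"slide":[0,0,1.5],"angular":[0,0,0],"claw":1},{"slide":[0,0,1],"angular":[0,0,0],"claw":1},{"slide":[0,0,0.45],"angular":[0,0,0],"claw":1},{"slide":[0,0,0],"angular":[0,0,0],"claw":1}]'
python3 -m creep '[{"slide":[0,0,0],"angular":[0,0,0],"claw":0.4},{"slide":[0,0,0],"angular":[0,0,0],"claw":0.3},{"slide":[0,0,0],"angular":[0,0,0],"claw":0.3},{"slide":[0,0,0],"angular":[0,0,0],"claw":0.3},{"slide":[0,0,0],"angular":[0,0,0],"claw":0.3}]' 40
```

```text
t: 5.77
tcp_pos: [0.4897, -0.1672, -0.0218]
tool_rot: [0.154, 0.988, 0.001, -0.002]
force: [0.0, -0.1, 0.2]
finger_gap: 0.997
gripper_force: 0.0
t: 6.18
tcp_pos: [0.4917, -0.1683, -0.0191]
tool_rot: [0.154, 0.988, -0.001, 0.001]
force: [-0.5, -0.4, 6.8]
finger_gap: 0.712
gripper_force: 43.8
```

```bash
python3 -m creep '[{"slide":[0,0,0],"angular":[0,0,0],"claw":-1},{"slide":[0,0,0],"angular":[0,0,0],"claw":-1},{"slide":[0,0,-0.5],"angular":[0,0,0],"claw":-1},{"slide":[0,0,-1],"angular":[0,0,0],"claw":-1},{"slide":[0,0,-1.5],"angular":[0,0,0],"claw":-1},{"slide":[0,0,-2],"angular":[0,0,0],"claw":-1},{"slide":[0,0,-3],"angular":[0,0,0],"claw":-1},{"slide":[0,0,-3],"angular":[0,0,0],"claw":-1},{"slide":[0,0,-2.5],"angular":[0,0,0],"claw":-1},{"slide":[0,0,-1.5],"angular":[0,0,0],"claw":-1}]' 50
python3 - <<'E'
from h import *
im,C=shot("wrist"); cv2.imwrite("pics/w4.png",im); s=manip.sense(); print(s["finger_gap"],s["gripper_force"],s["force"],s["tcp_pos"]); togo([.548,.083,.13],.061)
y=(mask(im,(0,150,60),(34,255,255))|mask(im,(172,170,60),(179,255,255)))
b=blobs(y,3000)[0]; print(cv2.boundingRect(b)); 
r=mask(im,(0,170,60),(8,255,255))|mask(im,(172,170,60),(179,255,255)); print("red",cv2.boundingRect(blobs(r,300)[0]))
E
```

```text
t: 7.02
tcp_pos: [0.4917, -0.1681, 0.1329]
tool_rot: [0.154, 0.988, -0.001, 0.002]
force: [0.9, 0.2, -2.8]
finger_gap: 0.704
gripper_force: 55.3
0.7092421018548205 55.406473875045776 [ 0.0147  0.0556 -0.9014] [ 0.4931 -0.1688  0.1348]
slide cm (tool now) [ 2.4125 25.6615  0.4142] dist 25.778025548415968 turn -0.36941626874717315 tilt fix [-0.0018  0.0079  0.    ] q6 -1.8069848081048556 t 7.0667
(233, 108, 181, 256)
red (233, 109, 180, 97)
```

View pics/w4.png

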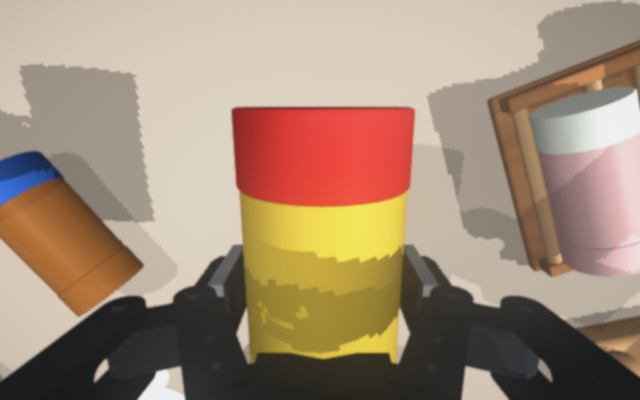

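The jar is held squarely between the pads at gap 0.71. Its lid spans columns 233–414, which matches an axis about 52 mm behind the TCP. Next I'll carry it over the empty hollow.

```bash
python3 -m creep '[{"slide":[0.1,1.5,0],"angular":[0,0,0],"claw":-1},{"slide":[0.3,3,0],"angular":[0,0,0],"claw":-1},{"slide":[0.3,3.5,0],"angular":[0,0,0],"claw":-1},{"slide":[0.3,3.5,0],"angular":[0,0,0],"claw":-1},{"slide":[0.3,3.5,0],"angular":[0,0,0],"claw":-1},{"slide":[0.3,3.5,0],"angular":[0,0,0],"claw":-1},{"slide":[0.3,3.5,0],"angular":[0,0,0],"claw":-1},{"slide":[0.3,2.5,0],"angular":[0,0,-0.07],"claw":-1},{"slide":[0,1,0],"angular":[0,0,-0.1],"claw":-1},{"slide":[0,0,0],"angular":[0,0,-0.1],"claw":-1}]'
python3 -m creep '[{"slide":[0,0,0],"angular":[0,0,-0.1],"claw":-1},{"slide":[0,0,0],"angular":[0,0,0],"claw":-1},{"slide":[0,0,0],"angular":[0,0,0],"claw":-1},{"slide":[0,0,0],"angular":[0,0,0],"claw":-1}]'
python3 - <<'E'
from h import *
im,C=shot("top"); cv2.imwrite("pics/t5.png",im); im,C=shot("wrist"); cv2.imwrite("pics/w5.png",im)
s=manip.sense(); print(s["finger_gap"],s["gripper_force"],s["force"],s["tcp_pos"]); togo([.548,.083,.0375],.061)
E
```

```text
t: 7.9
tcp_pos: [0.546, 0.0852, 0.1289]
tool_rot: [0.015, 1.0, 0.001, -0.001]
force: [-0.4, 0.2, -3.1]
finger_gap: 0.704
gripper_force: 55.4
t: 8.23
tcp_pos: [0.5462, 0.0819, 0.1293]
tool_rot: [-0.029, 1.0, 0.0, -0.001]
force: [0.3, -0.3, -3.7]
finger_gap: 0.706
gripper_force: 55.4
0.7108809961728678 55.409998297691345 [-0.319  -0.1701 -2.2709] [0.5465 0.0818 0.1295]
slide cm (tool now) [-0.1587  0.1152  9.2028] dist 9.204851856925071 turn -0.001674039800678262 tilt fix [ 0.0001 -0.0005  0.    ] q6 -1.6839232520138494 t 8.3333
```

View pics/w5.png

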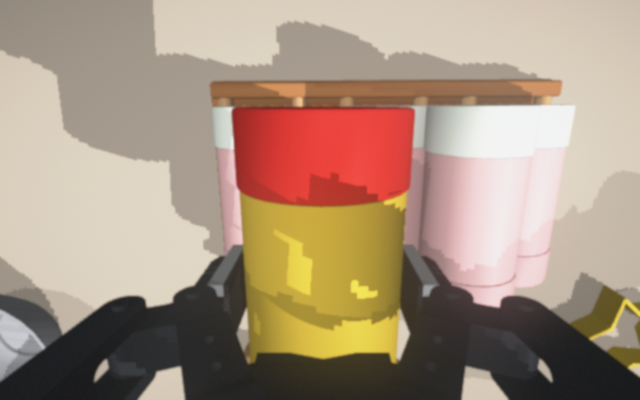

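The jar hangs over the hollow, parallel to the pink jars; `second` is clear at columns 425–535. Lowering to just above the seat.

```bash
python3 -m creep '[{"slide":[-0.1,0.1,1],"angular":[0,0,0],"claw":-1},{"slide":[0,0,2],"angular":[0,0,0],"claw":-1},{"slide":[0,0,2],"angular":[0,0,0],"claw":-1},{"slide":[0,0,1.5],"angular":[0,0,0],"claw":-1},{"slide":[0,0,1],"angular":[0,0,0],"claw":-1},{"slide":[0,0,0.5],"angular":[0,0,0],"claw":-1},{"slide":[0,0,0.3],"angular":[0,0,0],"claw":-1},{"slide":[0,0,0.2],"angular":[0,0,0],"claw":-1},{"slide":[0,0,0],"angular":[0,0,0],"claw":-1},{"slide":[0,0,0],"angular":[0,0,0],"claw":-1}]'
python3 -m creep '[{"slide":[0,0,0.2],"angular":[0,0,0],"claw":-1},{"slide":[0,0,0.1],"angular":[0,0,0],"claw":-1},{"slide":[0,0,0],"angular":[0,0,0],"claw":-1},{"slide":[0,0,0],"angular":[0,0,0],"claw":-1}]'
```

```text
t: 9.17
tcp_pos: [0.5484, 0.0831, 0.0453]
tool_rot: [-0.031, 1.0, -0.0, 0.001]
force: [0.6, 0.2, -1.7]
finger_gap: 0.706
gripper_force: 55.5
t: 9.5
tcp_pos: [0.5478, 0.0831, 0.0419]
tool_rot: [-0.031, 1.0, -0.0, 0.0]
force: [0.4, -0.3, -2.9]
finger_gap: 0.708
gripper_force: 55.5
```

```bash
python3 -m creep '[{"slide":[0,0,0.2],"angular":[0,0,0],"claw":-1},{"slide":[0,0,0],"angular":[0,0,0],"claw":-1},{"slide":[0,0,0],"angular":[0,0,0],"claw":-1}]'
python3 -m creep '[{"slide":[0,0,0.1],"angular":[0,0,0],"claw":-1},{"slide":[0,0,0.1],"angular":[0,0,0],"claw":-1},{"slide":[0,0,0],"angular":[0,0,0],"claw":-1},{"slide":[0,0,0],"angular":[0,0,0],"claw":-1}]'
```

```text
t: 9.75
tcp_pos: [0.5476, 0.0831, 0.0396]
tool_rot: [-0.031, 1.0, 0.0, -0.0]
force: [0.0, 0.1, -3.0]
finger_gap: 0.706
gripper_force: 55.5
t: 10.08
tcp_pos: [0.5481, 0.0827, 0.038]
tool_rot: [-0.031, 1.0, -0.0, 0.0]
force: [-0.0, -1.8, 0.5]
finger_gap: 0.707
gripper_force: 55.9
```

Contact came at the expected height, with the weight now carried by the stack. One more millimetre, then release.

```bash
python3 -m creep '[{"slide":[0,0,0.1],"angular":[0,0,0],"claw":-1},{"slide":[0,0,0],"angular":[0,0,0],"claw":-1},{"slide":[0,0,0],"angular":[0,0,0],"claw":0.43},{"slide":[0,0,0],"angular":[0,0,0],"claw":0.46},{"slide":[0,0,0],"angular":[0,0,0],"claw":0.5},{"slide":[0,0,0],"angular":[0,0,0],"claw":0.6},{"slide":[0,0,0],"angular":[0,0,0],"claw":0.75},{"slide":[0,0,0],"angular":[0,0,0],"claw":0.75},{"slide":[0,0,0],"angular":[0,0,0],"claw":0.75}]' 20
python3 -m creep '[{"slide":[0,0,-0.5],"angular":[0,0,0],"claw":0.75},{"slide":[0,0,-1],"angular":[0,0,0],"claw":0.75},{"slide":[0,0,-1.5],"angular":[0,0,0],"claw":0.75},{"slide":[0,0,-3],"angular":[0,0,0],"claw":0.75},{"slide":[0,0,-3],"angular":[0,0,0],"claw":1},{"slide":[0,0,-3],"angular":[0,0,0],"claw":1},{"slide":[0,0,-3],"angular":[0,0,0],"claw":1},{"slide":[0,0,-3],"angular":[0,0,0],"claw":1},{"slide":[0,0,-2],"angular":[0,0,0],"claw":1},{"slide":[0,0,0],"angular":[0,0,0],"claw":1}]'
python3 -m creep '[{"slide":[0,0,0],"angular":[0,0,0],"claw":1}]'
python3 - <<'E'
from h import *
im,C=shot("wrist"); cv2.imwrite("pics/w6.png",im)
y=(mask(im,(0,150,60),(34,255,255))|mask(im,(172,170,60),(179,255,255)))
y=cv2.morphologyEx(y,cv2.MORPH_OPEN,np.ones((5,5)))
for b in blobs(y,1500): print(cv2.boundingRect(b)); a=rect(C,b,.1); print(a); print(jar(C,b,.089,a[3]))
togo([.45,-.395,.2],.29)
E
```

```text
t: 10.83
tcp_pos: [0.5476, 0.0833, 0.0365]
tool_rot: [-0.031, 1.0, 0.0, -0.0]
force: [-0.2, -0.5, -0.3]
finger_gap: 0.873
gripper_force: 0.0
t: 11.67
tcp_pos: [0.551, 0.0831, 0.243]
tool_rot: [-0.031, 1.0, -0.0, 0.006]
force: [0.3, -0.6, -0.3]
finger_gap: 1.002
gripper_force: 0.0
t: 11.75
tcp_pos: [0.5484, 0.0831, 0.2389]
tool_rot: [-0.031, 1.0, -0.0, 0.002]
force: [-0.1, -0.1, -0.5]
finger_gap: 0.998
gripper_force: 0.0
(289, 103, 67, 146)
(array([0.5514, 0.0832]), np.float32(0.13736601), np.float32(0.058821965), np.float32(0.075511456))
ang width 10.552956215594234 top-plane ends 0.4874097826976171 0.6157175045192176 cam along 0.48658940106608867 axis-plane ends 0.4874980373950083 0.6296087976162208
(np.float64(0.04134148745933701), array([0.9972, 0.0754], dtype=float32), array([-0.0754,  0.9972], dtype=float32))
slide cm (tool now) [ 12.6368 -47.1288   3.7187] dist 48.93506694316262 turn -0.22876078375666653 tilt fix [-0.0001  0.0006  0.    ] q6 -1.6831595297819655 t 11.8
```

View pics/w6.png

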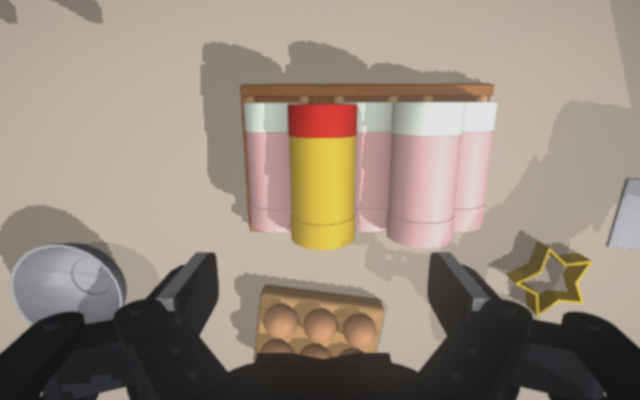

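Red is seated: columns 289–356, level with `second`, centre measured at (0.547, 0.083). That used the tenth picture, so from here I check by numbers only. Now to the blue jar.

```bash
python3 -m creep '[{"slide":[0.5,-2,0],"angular":[0,0,0],"claw":1},{"slide":[1,-3.7,0],"angular":[0,0,0],"claw":1},{"slide":[1,-3.7,0],"angular":[0,0,0],"claw":1},{"slide":[1,-3.7,0],"angular":[0,0,0],"claw":1},{"slide":[1,-3.7,0.5],"angular":[0,0,0],"claw":1},{"slide":[1,-3.7,0.5],"angular":[0,0,0],"claw":1},{"slide":[1,-3.7,0.5],"angular":[0,0,0],"claw":1},{"slide":[1,-3.7,0.5],"angular":[0,0,0],"claw":1},{"slide":[1,-3.7,0.5],"angular":[0,0,0],"claw":1},{"slide":[1,-3.7,0.5],"angular":[0,0,0],"claw":1}]'
python3 -m creep '[{"slide":[1,-3.7,0.5],"angular":[0,0,0],"claw":1},{"slide":[1,-3.7,0.2],"angular":[0,0,0],"claw":1},{"slide":[1,-3.5,0],"angular":[0,0,-0.03],"claw":1},{"slide":[0,0,0],"angular":[0,0,-0.1],"claw":1},{"slide":[0,0,0],"angular":[0,0,-0.1],"claw":1},{"slide":[0,0,0],"angular":[0,0,0],"claw":1},{"slide":[0,0,0],"angular":[0,0,0],"claw":1},{"slide":[0,0,0],"angular":[0,0,0],"claw":1}]'
python3 - <<'E'
from h import *
im,C=shot("wrist"); cv2.imwrite("pics/w7.png",im)
m=mask(im,(5,140,40),(20,255,255))|mask(im,(100,140,40),(130,255,255))
m=cv2.morphologyEx(m,cv2.MORPH_OPEN,np.ones((3,3)))
for b in blobs(m,1500): print(cv2.boundingRect(b),cv2.contourArea(b)); a=rect(C,b,.045); print(a); print(jar(C,b,.032,a[3]))
for nm,k in(("lid",mask(im,(100,140,40),(130,255,255))),("body",mask(im,(5,140,40),(20,255,255)))):
    print(nm,[(cv2.boundingRect(b),cv2.minAreaRect(b)) for b in blobs(k,500)])
togo([.458,-.395,.2],.29)
E
```

```text
t: 12.63
tcp_pos: [0.4726, -0.2758, 0.2047]
tool_rot: [-0.03, 1.0, 0.001, -0.001]
force: [0.7, 0.2, -0.2]
finger_gap: 0.997
gripper_force: 0.0
t: 13.3
tcp_pos: [0.4508, -0.3847, 0.1987]
tool_rot: [-0.144, 0.99, 0.001, -0.001]
force: [-0.3, -0.0, -0.7]
finger_gap: 1.0
gripper_force: 0.0
(279, 148, 59, 103) 5053.0
(array([ 0.4807, -0.3897]), np.float32(0.104233064), np.float32(0.054169435), np.float32(0.31344926))
ang width 9.264683019748556 top-plane ends 0.2827214715442394 0.38101843480206454 cam along 0.24452864820802472 axis-plane ends 0.2866060662252552 0.39490082035782004
(np.float64(-0.5194524324609955), array([0.9513, 0.3083], dtype=float32), array([-0.3083,  0.9513], dtype=float32))
(276, 115, 63, 32) 1777.0
(array([ 0.4154, -0.4104]), np.float32(0.057657562), np.float32(0.02857143), np.float32(-1.2702969))
ang width 4.878120082680453 top-plane ends 0.486990881615436 0.5413647422023705 cam along 0.5009762394672044 axis-plane ends 0.48556842990913424 0.5454726595856464
(np.float64(0.2762083203189161), array([ 0.296 , -0.9552], dtype=float32), array([0.9552, 0.296 ], dtype=float32))
lid [((276, 115, 63, 32), ((307.0, 130.5), (31.0, 62.0), 90.0))]
body [((279, 148, 59, 103), ((308.0, 199.0), (102.0, 58.0), 90.0))]
slide cm (tool now) [-0.373  -1.1747 -0.095 ] dist 1.2361718338928815 turn 0.0003080441698681824 tilt fix [ 0.0014 -0.0006  0.    ] q6 -2.755728435233522 t 13.35
```

Run:
```python
from h import *
im=cv2.imread("pics/w7.png"); C=cam("wrist")
m=mask(im,(5,140,40),(20,255,255))|mask(im,(100,140,40),(130,255,255)); m[:,:240]=0; m[:,380:]=0; m[255:]=0
m=cv2.morphologyEx(m,cv2.MORPH_CLOSE,np.ones((7,7)))
b=blobs(m,1500)[0]; print(cv2.boundingRect(b)); a=rect(C,b,.045); print(a)
for ang in(.29,.3):
    A,u,n=jar(C,b,.032,ang); print(A)
    t=cast(C,b[:,0],.064)[:,:2]@u; q=cast(C,b[:,0],.032)[:,:2]@u
    c=((t.max()-.065)+(q.min()+.065))/2; P=c*u+A*n; print(ang,"centre",P,t.max()-.065,q.min()+.065); togo([*P,-.0205],ang)
```

```text
(276, 115, 63, 136)
(array([ 0.4666, -0.3949]), np.float32(0.13517547), np.float32(0.05772083), np.float32(0.3012135))
ang width 9.897070281163005 top-plane ends 0.26606852491927824 0.39344478786840537 cam along 0.2564447557942997 axis-plane ends 0.26704629978463507 0.4073639900204448
-0.5128063154367319
0.29 centre [ 0.4631 -0.397 ] 0.32844478786840536 0.33204629978463507
slide cm (tool now) [-0.8177 -1.5396 21.9543] dist 22.023371476460245 turn 0.0003080441698681824 tilt fix [ 0.0014 -0.0006  0.    ] q6 -2.755728435233522 t 13.35
ang width 9.864537562605882 top-plane ends 0.2608779678788802 0.3883519311712888 cam along 0.25144817117253027 axis-plane ends 0.26183603514807124 0.4022613520812507
-0.5156023183486385
0.3 centre [ 0.4629 -0.3965] 0.3233519311712888 0.32683603514807125
slide cm (tool now) [-0.8166 -1.4915 21.9543] dist 22.02008874065477 turn -0.009691955830131604 tilt fix [ 0.0014 -0.0006  0.    ] q6 -2.755728435233522 t 13.35
```

```bash
python3 -m creep '[{"slide":[-0.8,-1.5,0],"angular":[0,0,0],"claw":1},{"slide":[0,0,2],"angular":[0,0,0],"claw":1},{"slide":[0,0,3],"angular":[0,0,0],"claw":1},{"slide":[0,0,0],"angular":[0,0,0],"claw":1},{"slide":[0,0,0],"angular":[0,0,0],"claw":1},{"slide":[0,0,0],"angular":[0,0,0],"claw":1}]'
python3 - <<'E'
from h import *
im,C=shot("wrist"); cv2.imwrite("pics/w8.png",im)
m=mask(im,(5,140,40),(20,255,255))|mask(im,(100,140,40),(130,255,255)); m[:,:230]=0; m[:,400:]=0; m[290:]=0
m=cv2.morphologyEx(m,cv2.MORPH_CLOSE,np.ones((7,7)))
b=blobs(m,1500)[0]; print(cv2.boundingRect(b)); a=rect(C,b,.045); print(a); ang=float(a[3])
A,u,n=jar(C,b,.032,ang)
t=cast(C,b[:,0],.064)[:,:2]@u; q=cast(C,b[:,0],.032)[:,:2]@u
P=((t.max()+q.min())/2)*u+A*n; print("centre",P); togo([*P,-.0205],ang)
E
```

```text
t: 13.85
tcp_pos: [0.4637, -0.3978, 0.1506]
tool_rot: [-0.145, 0.989, -0.0, 0.0]
force: [-0.7, 0.7, 0.7]
finger_gap: 0.996
gripper_force: 0.0
(289, 106, 74, 159)
(array([ 0.4671, -0.3949]), np.float32(0.13582766), np.float32(0.058177896), np.float32(0.29572773))
ang width 11.639362973212881 top-plane ends 0.2636659749098065 0.39045081680286153 cam along 0.2617147611617283 axis-plane ends 0.26390036363808034 0.40591518117321124
centre [ 0.4627 -0.3962]
slide cm (tool now) [ 0.0759  0.2808 17.171 ] dist 17.173476569773257 turn -0.004400496523540465 tilt fix [-0.0023  0.0009  0.    ] q6 -2.7540236768689494 t 13.9
```

```bash
python3 -m creep '[{"slide":[0,0.2,2.5],"angular":[0,0,0],"claw":1},{"slide":[0,0,3.5],"angular":[0,0,0],"claw":1},{"slide":[0,0,3.5],"angular":[0,0,0],"claw":1},{"slide":[0,0,3],"angular":[0,0,0],"claw":1},{"slide":[0,0,2.5],"angular":[0,0,0],"claw":1},{"slide":[0,0,1.5],"angular":[0,0,0],"claw":1},{"slide":[0,0,0.5],"angular":[0,0,0],"claw":1},{"slide":[0,0,0],"angular":[0,0,0],"claw":1},{"slide":[0,0,0],"angular":[0,0,0],"claw":1}]'
python3 -m creep '[{"slide":[0,0,0],"angular":[0,0,0],"claw":0.4},{"slide":[0,0,0],"angular":[0,0,0],"claw":0.3},{"slide":[0,0,0],"angular":[0,0,0],"claw":0.3},{"slide":[0,0,0],"angular":[0,0,0],"claw":0.3},{"slide":[0,0,0],"angular":[0,0,0],"claw":0.3}]' 40
```

```text
t: 14.65
tcp_pos: [0.4636, -0.397, -0.0188]
tool_rot: [-0.145, 0.989, -0.001, 0.001]
force: [-0.1, -0.1, 0.1]
finger_gap: 1.0
gripper_force: 0.0
t: 15.07
tcp_pos: [0.4635, -0.3968, -0.0182]
tool_rot: [-0.145, 0.989, -0.001, 0.001]
force: [-0.5, -0.1, 6.0]
finger_gap: 0.71
gripper_force: 42.4
```

```bash
python3 -m creep '[{"slide":[0,0,0],"angular":[0,0,0],"claw":-1},{"slide":[0,0,0],"angular":[0,0,0],"claw":-1},{"slide":[0,0,-0.5],"angular":[0,0,0],"claw":-1},{"slide":[0,0,-1],"angular":[0,0,0],"claw":-1},{"slide":[0,0,-2],"angular":[0,0,0],"claw":-1},{"slide":[0,0,-3],"angular":[0,0,0],"claw":-1},{"slide":[0,0,-3.5],"angular":[0,0,0],"claw":-1},{"slide":[0,0,-3.5],"angular":[0,0,0],"claw":-1},{"slide":[0,0,-3.5],"angular":[0,0,0],"claw":-1},{"slide":[0,0,-1.5],"angular":[0,0,0],"claw":-1}]' 50
python3 -m creep '[{"slide":[0,0,0],"angular":[0,0,0],"claw":-1},{"slide":[0,0,0],"angular":[0,0,0],"claw":-1}]'
python3 - <<'E'
from h import *
s=manip.sense(); print(s["tcp_pos"],s["force"],s["finger_gap"],s["gripper_force"]); togo([.545,.131,.165],.061)
E
```

```text
t: 15.9
tcp_pos: [0.4642, -0.3977, 0.1705]
tool_rot: [-0.145, 0.989, -0.004, 0.002]
force: [1.0, -0.6, -1.7]
finger_gap: 0.707
gripper_force: 55.3
t: 16.07
tcp_pos: [0.4626, -0.3958, 0.1657]
tool_rot: [-0.145, 0.989, -0.001, 0.0]
force: [-1.1, 0.3, -3.0]
finger_gap: 0.707
gripper_force: 55.3
[ 0.4626 -0.3958  0.1657] [-1.1124  0.347  -3.0085] 0.7068437570182775 55.2621728181839
slide cm (tool now) [-23.0203  48.0947   0.0093] dist 53.32009045250106 turn 0.23027643582193535 tilt fix [-0.0016  0.0006  0.    ] q6 -2.7530986474370436 t 16.0667
```

```bash
python3 -m creep '[{"slide":[-0.6,1.9,0],"angular":[0,0,0],"claw":-1},{"slide":[-1.6,3.3,0],"angular":[0,0,0],"claw":-1},{"slide":[-1.6,3.3,0],"angular":[0,0,0],"claw":-1},{"slide":[-1.6,3.3,0],"angular":[0,0,0],"claw":-1},{"slide":[-1.6,3.3,0],"angular":[0,0,0],"claw":-1},{"slide":[-1.6,3.3,0],"angular":[0,0,0],"claw":-1},{"slide":[-1.6,3.3,0],"angular":[0,0,0],"claw":-1},{"slide":[-1.6,3.3,0],"angular":[0,0,0],"claw":-1},{"slide":[-1.6,3.3,0],"angular":[0,0,0],"claw":-1},{"slide":[-1.6,3.3,0],"angular":[0,0,0],"claw":-1}]'
python3 -m creep '[{"slide":[-1.6,3.3,0],"angular":[0,0,0],"claw":-1},{"slide":[-1.6,3.3,0],"angular":[0,0,0],"claw":-1},{"slide":[-1.6,3.3,0],"angular":[0,0,0],"claw":-1},{"slide":[-1.6,3.3,0],"angular":[0,0,0],"claw":-1},{"slide":[-1.6,3.3,0],"angular":[0,0,0.03],"claw":-1},{"slide":[0,0,0],"angular":[0,0,0.1],"claw":-1},{"slide":[0,0,0],"angular":[0,0,0.1],"claw":-1},{"slide":[0,0,0],"angular":[0,0,0],"claw":-1},{"slide":[0,0,0],"angular":[0,0,0],"claw":-1},{"slide":[0,0,0],"angular":[0,0,0],"claw":-1}]'
python3 - <<'E'
from h import *
s=manip.sense(); print(s["tcp_pos"],s["force"],s["finger_gap"],s["gripper_force"]); togo([.545,.131,.081],.061)
im,C=shot("wrist"); cv2.imwrite("pics/w9.png",im)
k=mask(im,(100,140,40),(130,255,255)); k[:,480:]=0;print([cv2.boundingRect(b) for b in blobs(k,500)])
# red lid left edge / second lid right edge around row of lids (second layer, z=.089)
rd=mask(im,(0,160,40),(8,255,255))|mask(im,(172,160,40),(179,255,255)); print("red",[cv2.boundingRect(b) for b in blobs(rd,100)])
wh=mask(im,(0,0,150),(179,22,255)); print("white",[cv2.boundingRect(b) for b in blobs(wh,100)])
E
```

```text
t: 16.9
tcp_pos: [0.5134, -0.0477, 0.1624]
tool_rot: [-0.145, 0.989, 0.001, -0.003]
force: [-0.0, -0.4, -3.4]
finger_gap: 0.709
gripper_force: 55.2
t: 17.73
tcp_pos: [0.5437, 0.1305, 0.1633]
tool_rot: [-0.031, 1.0, -0.0, -0.002]
force: [-0.0, 0.4, -2.3]
finger_gap: 0.709
gripper_force: 55.3
[0.5437 0.1305 0.1633] [-0.0495  0.3672 -2.2692] 0.7089437681320249 55.33705651760101
slide cm (tool now) [-0.1562  0.0412  8.2329] dist 8.234528157136806 turn 0.0016507136931607214 tilt fix [ 0.0001 -0.0031  0.    ] q6 -1.597709163431405 t 17.7333
[(233, 108, 178, 96)]
red [(209, 109, 24, 43)]
white [(393, 104, 91, 162), (163, 106, 46, 38), (617, 212, 23, 69), (0, 301, 30, 61), (195, 252, 15, 16)]
```

```bash
python3 -m creep '[{"slide":[-0.1,0.05,1],"angular":[0,0,0],"claw":-1},{"slide":[0,0,2],"angular":[0,0,0],"claw":-1},{"slide":[0,0,2],"angular":[0,0,0],"claw":-1},{"slide":[0,0,1],"angular":[0,0,0],"claw":-1},{"slide":[0,0,0.7],"angular":[0,0,0],"claw":-1},{"slide":[0,0,0.5],"angular":[0,0,0],"claw":-1},{"slide":[0,0,0.2],"angular":[0,0,0],"claw":-1},{"slide":[0,0,0],"angular":[0,0,0],"claw":-1},{"slide":[0,0,0],"angular":[0,0,0],"claw":-1}]'
python3 -m creep '[{"slide":[0,0,0.2],"angular":[0,0,0],"claw":-1},{"slide":[0,0,0.1],"angular":[0,0,0],"claw":-1},{"slide":[0,0,0],"angular":[0,0,0],"claw":-1},{"slide":[0,0,0],"angular":[0,0,0],"claw":-1}]'
python3 - <<'E'
from h import *
togo([.545,.131,.081],.061)
E
```

```text
t: 18.53
tcp_pos: [0.5465, 0.1315, 0.0913]
tool_rot: [-0.031, 1.0, 0.0, 0.001]
force: [-0.7, -0.4, -3.0]
finger_gap: 0.705
gripper_force: 55.3
t: 18.87
tcp_pos: [0.5459, 0.1315, 0.0879]
tool_rot: [-0.031, 1.0, 0.0, 0.0]
force: [-0.0, 0.8, -2.0]
finger_gap: 0.706
gripper_force: 55.3
slide cm (tool now) [ 0.0913 -0.0484  0.6927] dist 0.7003596213318435 turn 0.0002821888949666729 tilt fix [0.     0.0004 0.    ] q6 -1.5946498448584465 t 18.8667
```

```bash
python3 -m creep '[{"slide":[0,0,0.2],"angular":[0,0,0],"claw":-1},{"slide":[0,0,0.15],"angular":[0,0,0],"claw":-1},{"slide":[0,0,0],"angular":[0,0,0],"claw":-1},{"slide":[0,0,0],"angular":[0,0,0],"claw":-1}]'
python3 -m creep '[{"slide":[0,0,0.1],"angular":[0,0,0],"claw":-1},{"slide":[0,0,0.1],"angular":[0,0,0],"claw":-1},{"slide":[0,0,0],"angular":[0,0,0],"claw":-1},{"slide":[0,0,0],"angular":[0,0,0],"claw":-1}]'
```

```text
t: 19.2
tcp_pos: [0.5456, 0.1315, 0.084]
tool_rot: [-0.031, 1.0, -0.0, -0.0]
force: [0.5, -0.6, -2.1]
finger_gap: 0.703
gripper_force: 55.3
t: 19.53
tcp_pos: [0.5458, 0.1315, 0.0822]
tool_rot: [-0.031, 1.0, -0.0, -0.0]
force: [-0.4, 0.5, -3.7]
finger_gap: 0.704
gripper_force: 55.6
```

```bash
python3 -m creep '[{"slide":[0,0,0.1],"angular":[0,0,0],"claw":-1},{"slide":[0,0,0],"angular":[0,0,0],"claw":-1},{"slide":[0,0,0],"angular":[0,0,0],"claw":-1}]'
python3 -m creep '[{"slide":[0,0,0.1],"angular":[0,0,0],"claw":-1},{"slide":[0,0,0],"angular":[0,0,0],"claw":-1},{"slide":[0,0,0],"angular":[0,0,0],"claw":-1}]'
```

```text
t: 19.78
tcp_pos: [0.5461, 0.1311, 0.0816]
tool_rot: [-0.031, 1.0, -0.0, 0.0]
force: [-0.6, -1.6, 1.2]
finger_gap: 0.707
gripper_force: 55.9
t: 20.03
tcp_pos: [0.5463, 0.1308, 0.0811]
tool_rot: [-0.031, 1.0, -0.001, 0.001]
force: [-0.7, -4.4, 5.3]
finger_gap: 0.709
gripper_force: 56.3
```

Seated: the stack pushes slightly towards −y, so I ease 1 mm that way and release.

```bash
python3 -m creep '[{"slide":[0,-0.1,0],"angular":[0,0,0],"claw":-1},{"slide":[0,0,0],"angular":[0,0,0],"claw":-1},{"slide":[0,0,0],"angular":[0,0,0],"claw":0.43},{"slide":[0,0,0],"angular":[0,0,0],"claw":0.46},{"slide":[0,0,0],"angular":[0,0,0],"claw":0.5},{"slide":[0,0,0],"angular":[0,0,0],"claw":0.6},{"slide":[0,0,0],"angular":[0,0,0],"claw":0.75},{"slide":[0,0,0],"angular":[0,0,0],"claw":0.75},{"slide":[0,0,0],"angular":[0,0,0],"claw":0.75}]' 20
python3 -m creep '[{"slide":[0,0,-0.5],"angular":[0,0,0],"claw":0.75},{"slide":[0,0,-1],"angular":[0,0,0],"claw":0.75},{"slide":[0,0,-1.5],"angular":[0,0,0],"claw":0.75},{"slide":[0,0,-3],"angular":[0,0,0],"claw":0.75},{"slide":[0,0,-3],"angular":[0,0,0],"claw":1},{"slide":[0,0,-3],"angular":[0,0,0],"claw":1},{"slide":[0,0,-3],"angular":[0,0,0],"claw":1},{"slide":[0,0,-2],"angular":[0,0,0],"claw":1},{"slide":[0,0,0],"angular":[0,0,0],"claw":1},{"slide":[0,0,0],"angular":[0,0,0],"claw":1}]'
python3 - <<'E'
from h import *
im,C=shot("wrist"); cv2.imwrite("pics/w10.png",im); O=C[0][:3,3]
def rep(nm,m,z):
    m=cv2.morphologyEx(m,cv2.MORPH_CLOSE,np.ones((7,7)))
    b=blobs(m,1000)[0]; a=float(rect(C,b,z)[3]); print(nm,cv2.boundingRect(b),"angle",a); A,u,n=jar(C,b,z,a)
    t=cast(C,b[:,0],z+.032)[:,:2]@u; q=cast(C,b[:,0],z)[:,:2]@u; print(" centre",((t.max()+q.min())/2)*u+A*n)
m=mask(im,(5,140,40),(17,255,255))|mask(im,(100,140,40),(130,255,255)); m[255:]=0; m[:,:250]=0; m[:,400:]=0; rep("blue",m,.131)
m=mask(im,(0,150,60),(4,255,255))|mask(im,(174,150,60),(179,255,255))|mask(im,(20,130,60),(34,255,255)); m[255:]=0;m[:,400:]=0
b=blobs(m,800)
for x in b: print("red/yellow",cv2.boundingRect(x))
print(manip.sense()["t"],manip.sense()["tcp_pos"])
E
```

```text
t: 20.78
tcp_pos: [0.5457, 0.1306, 0.08]
tool_rot: [-0.031, 1.0, 0.0, -0.0]
force: [-0.5, 0.6, 1.0]
finger_gap: 0.871
gripper_force: 0.0
t: 21.62
tcp_pos: [0.5466, 0.1306, 0.2524]
tool_rot: [-0.031, 1.0, 0.0, 0.002]
force: [-0.3, 0.1, -0.8]
finger_gap: 1.0
gripper_force: 0.0
blue (250, 101, 110, 154) angle 0.054970502853393555
ang width 17.309672137793356 top-plane ends 0.4860302452213487 0.6087283166355336 cam along 0.4864204131350734 axis-plane ends 0.4859838330021958 0.6232773890264691
 centre [0.5419 0.1145]
red/yellow (242, 135, 48, 108)
red/yellow (239, 103, 47, 31)
21.6667 [0.5455 0.1305 0.2507]
```

Run:
```python
from h import *
C=cam("wrist"); im=cv2.imread("pics/w10.png"); O=C[0][:3,3]
b=blobs(mask(im,(100,140,40),(130,255,255))[:255],500)[0]; x,y,w,h=cv2.boundingRect(b); print("lid",x,y,w,h)
m=mask(im,(5,140,30),(20,255,255)); 
for r in(150,180,210,235):
    k=np.where(m[r,x-10:x+w+10])[0]+x-10; print(r,k.min(),k.max(),im[r,x-6:x+6:2].tolist())
for r,l,g,z in((115,x,x+w-1,.131),):
    a=cast(C,[[l,r],[g,r]],z); t=np.arctan((a[:,1]-O[1])/(O[2]-z)); print("lid centre y",O[1]+(O[2]-z)*np.tan(t.mean()),a[:,0].mean(),np.degrees(t[1]-t[0]),2*np.degrees(np.arcsin(.032/(O[2]-z))))
# before/after with the top camera
t,Ct=shot("top"); cv2.imwrite("pics/t10.png",t); a=cv2.imread("pics/top0.png")
f=lambda im,lo,hi,z,n:print(n,[(np.round(rect(Ct,b,z)[0],4),cv2.boundingRect(b)) for b in blobs(mask(im,lo,hi),40)[:3]])
for n,i in(("before",a),("after",t)):
    f(i,(22,150,80),(32,255,255),.1,n+" yellow"); f(i,(105,160,60),(125,255,255),.15,n+" blue"); f(i,(7,170,60),(16,255,255),.15,n+" amber")
    d=cv2.absdiff(a,t).max(2)
for nm,(x0,y0,x1,y1) in dict(cutter=(180,160,225,205),spatula=(150,195,185,290),bowl=(388,138,442,190),eggs=(272,122,340,172),baseleft=(242,200,262,260)).items(): print(nm,(d[y0:y1,x0:x1]>40).sum())
```

```text
lid 286 105 74 36
150 287 354 [[55, 140, 164], [54, 138, 161], [53, 134, 157], [46, 108, 132], [38, 71, 103], [39, 70, 106]]
180 288 354 [[56, 142, 167], [55, 139, 163], [54, 136, 160], [51, 127, 150], [40, 85, 113], [39, 71, 106]]
210 289 354 [[58, 144, 168], [57, 141, 165], [57, 139, 163], [55, 135, 158], [48, 110, 134], [41, 77, 108]]
235 289 355 [[61, 144, 168], [60, 142, 166], [59, 139, 163], [58, 136, 158], [51, 109, 132], [46, 77, 108]]
lid centre y 0.12670339158720928 0.4892015652058163 11.550957376530636 12.264513700298695
before yellow [(array([ 0.5021, -0.1639]), (389, 221, 30, 41)), (array([0.6648, 0.358 ]), (188, 167, 31, 31))]
before blue [(array([ 0.4112, -0.3726]), (483, 267, 24, 15)), (array([0.4529, 0.4416]), (159, 243, 7, 42))]
before amber [(array([ 0.4691, -0.354 ]), (469, 231, 33, 40))]
after yellow [(array([0.5424, 0.069 ]), (307, 216, 14, 22))]
after blue [(array([0.4529, 0.4414]), (160, 243, 6, 42)), (array([0.4937, 0.1344]), (279, 239, 17, 12))]
after amber [(array([0.5306, 0.1353]), (279, 222, 16, 16))]
cutter 0
spatula 0
bowl 0
eggs 16
baseleft 735
```

```bash
python3 -m creep '[{"slide":[0,-3,-2],"angular":[0,0,0],"claw":1},{"slide":[0,-3.5,-1],"angular":[0,0,0],"claw":1},{"slide":[0,-3.5,0],"angular":[0,0,0],"claw":1},{"slide":[0,-3.5,0],"angular":[0,0,0],"claw":1},{"slide":[0,-3.5,0],"angular":[0,0,0],"claw":1},{"slide":[0,-3.5,0],"angular":[0,0,0],"claw":1},{"slide":[0,-3.5,0],"angular":[0,0,0],"claw":1},{"slide":[0,-3.5,0],"angular":[0,0,0],"claw":1},{"slide":[0,0,0],"angular":[0,0,0],"claw":1},{"slide":[0,0,0],"angular":[0,0,0],"claw":1}]'
python3 - <<'E'
from h import *
a=cv2.imread("pics/top0.png"); t,C=shot("top"); cv2.imwrite("pics/t11.png",t)
for n,i in(("before",a),("after",t)):
    h=cv2.cvtColor(i,cv2.COLOR_BGR2HSV)
    pk=mask(i,(0,20,90),(8,110,255))|mask(i,(165,20,90),(179,110,255))
    print(n,"pink",[cv2.boundingRect(b) for b in blobs(pk,60)])
    for nm,lo,hi,z in(("yellow",(20,130,60),(34,255,255),.1),("red",(0,170,60),(6,255,255),.1),("blue",(105,150,50),(125,255,255),.15),("amber",(7,170,50),(16,255,255),.15)):
        print(nm,[(np.round(rect(C,b,z)[0],4),cv2.boundingRect(b)) for b in blobs(mask(i,lo,hi),40)[:3]])
E
```

```text
t: 22.55
tcp_pos: [0.5617, -0.1455, 0.2781]
tool_rot: [-0.029, 1.0, 0.001, -0.002]
force: [-0.3, -0.3, 0.7]
finger_gap: 1.002
gripper_force: 0.0
before pink [(243, 202, 62, 45), (314, 200, 26, 41), (510, 104, 21, 22)]
yellow [(array([ 0.5018, -0.1631]), (389, 221, 31, 41)), (array([0.6608, 0.3647]), (187, 166, 33, 33))]
red [(array([ 0.441 , -0.1429]), (386, 258, 23, 14))]
blue [(array([ 0.4113, -0.3722]), (483, 267, 24, 15)), (array([0.4529, 0.4416]), (159, 243, 7, 42))]
amber [(array([ 0.4691, -0.354 ]), (469, 231, 33, 40))]
after pink [(243, 202, 36, 45), (319, 200, 21, 42), (506, 104, 25, 21)]
yellow [(array([0.5638, 0.0786]), (300, 199, 21, 40)), (array([0.6608, 0.3647]), (187, 166, 33, 33))]
red [(array([0.496 , 0.0722]), (304, 239, 18, 12))]
blue [(array([0.4937, 0.1257]), (279, 239, 24, 12)), (array([0.4517, 0.4417]), (159, 243, 7, 43))]
amber [(array([0.5604, 0.1301]), (276, 199, 26, 39))]
```

All pink jar edges, the cutter and the spatula are where they were, and the blue jar lies centred between red and `second`. Handing in.

```bash
python3 -c "
from station import ticket; print(ticket.sign_off())"
```

```text
the job is handed in; nothing more can be done
None
```

I handed the job in at about 22.6 s of robot time: the red jar lies in the right-hand second-layer hollow and the blue jar is saddled on top, both set down gently, with nothing else seen to have moved; no verdict came back, and the final positions were checked by camera measurement only.

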